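Zero a plunger penetrometer on its empty cup

ROBOT

A 6-joint arm with a two-finger parallel gripper is mounted at the origin on a cart in front of the work surface, level with it; the furniture and walls round the work are solid. World frame = base frame: x ahead of the robot, y to its left, z up, the work surface at z = 0. Lengths are in m, angles in rad, forces in N, time in s.
With the tool pointing down it reaches from about 0.425 to 0.95 m from the base axis. Payload 3.5 kg.
Tool frame: the origin (TCP) lies midway between the tips of the shut fingers; the grasp point (between the pads) lies 19 mm behind it; z points along the fingers, y is the line along which they close (so a half turn about z gives the same grasp; the last joint's range is limited). The gripper opens to 85 mm and grips with 20 to 120 N. Pads are 22 mm wide; open, the fingers measure 114 mm over their backs; the gripper's body (76 mm by 85 mm) begins 54 mm behind the grasp point. The pads swing forward as they close: fully open they stand 13 mm farther back than shut.
Start: joints at [-1.397, 0.286, 1.577, -0, 1.279, -0.15], TCP at [0.215, -0.64, 0.231] pointing down, gripper open.
Joint ranges: [-2.77, 2.77], [-0.9, 2.22], [0.21, 2.48], [-1.53, 4.67], [0.24, 2.81], [-2.84, 2.84]. Speed limits (rad/s): [2.79, 2.79, 3.14, 3.14, 3.14, 3.14].

INTERFACE

Orientations are given as a unit quaternion [x, y, z, w].
In Python, from plant import get_state, read_camera, ctrl gives the robot as it stands.
- The arm moves only by the shell command python3 -m crank 'ROWS' [FORCE]. ROWS is JSON, a list of rows, each a list of 3 entries, a list of its own where there are three numbers: the shift along the tool's x, y, z in mm, then the turn about the tool's z in degrees, then the closure in counts, from 0 (fully open) to 255 (shut). In form: [[[tx, ty, tz], yaw, claw], ...]. A call has 1 to 10 rows; each row is the pose to reach, as a shift and turn from the pose commanded when the call began, along the tool's axes at that moment; what a row does not reach only later rows make up. A row lasts 1/10 s, in which the tool goes at most 50 mm and 8.59 degrees, less where a joint would pass 70% of its speed; a pose out of reach is approached as far as the arm can. A call with a gripper value outside its range is refused whole. The fingers move at their own pace and stop on an object; FORCE is the grip in N (left out, the last holds). Time passes only in rows, so rows that repeat a pose let the fingers close. It gives the time, the measured TCP pose, the force, the opening and the grip force at its end, in the units of the state.
- get_state(): the state, without advancing time (a new reading comes with each control period).
- read_camera(name): name is "scene" or "top"; returns a dict with "frame" (400x640x3 uint8, blue, green, red), "range_z" (400x640 float32, m along the optical axis (not along the pixel's ray), 0 where there is no reading), "vfov" (degrees; the focal length in pixels is half the picture's height over the tangent of half this angle, whatever the lens; pixels are square), "cx", "cy" (the principal point, pixels), "origin" and "orientation" of the camera in the world. Camera axes: x right, y down, z forward; pixel columns grow to the right and rows downward; lengths in m; the calibration is good to about 2 mm. A picture is of the moment at which its call begins.
- ctrl.sign_off(): hands the job in; it is judged then, once.
The state is a dict: "time": time; "qpos": joint angles; "dq": joint speeds; "joint_efforts": joint torques, N m; "eef_pos": TCP position; "tcp_rot": TCP orientation; "contact_force": force on the tool from outside, world axes, zero at the start; "wrist_torque": the same for the moment, N m; "opening": opening from 0.0 (shut) to 1.0 (fully open); "finger_force": force on a finger pad.
Only numpy, scipy, OpenCV 4.12 (cv2) and the standard library are available. Lean on these libraries where they do the work, as an engineer would, in place of code of your own. Each camera call takes 0.05 s, during which the arm holds its last target. There are 200 camera calls.

TASK

Zero the penetrometer: stand the empty steel cup upright and centred on the round anvil under the raised plunger, then lower the carriage by the black knob on top of it until the plunger gently touches the cup's floor. With the plunger still touching, swing the clamp lever down as far as it goes to lock the carriage there, and leave the glassware, crucible and weights round it where they are.

Things in the scene. Friction and masses are not known exactly. Their poses are not given: they have to be found in the camera images.
- cup: The empty cup: plain steel, round, open at the top, 62 mm outside diameter, 50 mm high, straight wall 4 mm thick, floor 6 mm thick (inside 54 mm wide, 44 mm deep), 0.2 kg. Starts upright on the worktop to the left. Origin: centre of its underside; z up along its axis.
- stand: The penetrometer's stand, fixed to the worktop: grey base 130 mm (x) by 250 mm (y, -135 to +115 mm), its top 22 mm up; steel column (16 x 28 mm, 321 mm high) at y = -75 mm. The carriage arm reaches from the column to the left over the anvil. Origin: on the worktop, mid-depth of the base; -x is its front (towards the robot, turned at most 15 degrees), +y the robot's left, z up.
- anvil (a point): Centre of the top face of the round steel anvil, a disc of the cup's own diameter (62 mm), 6 mm above the base, 28 mm above the worktop; stand frame (0, 45, 28) mm, its axes those of the stand. Plunger and arm hang right above it (plunger tip 132 to 152 mm above it at the start), so the cup comes in from the open left or front with the hand leaning that way.
- plunger_tip (a point): Centre of the flat lower end of the plunger, a plain steel rod 12 mm in diameter that hangs 62 mm below the carriage arm, right above the anvil. It moves only up and down, with the carriage.
- head_knob (a point): Middle of the black knurled knob on top of the carriage arm, right above the plunger: 26 mm diameter, 26 mm high, axis vertical, 115 mm above the plunger tip, with 10 mm of thinner stem below it. Grip it from above to move the carriage.
- carriage (a joint): How far the aluminium carriage is lowered from its top position, m: 0 = plunger tip 152 mm above the anvil, 0.146 = tip on the floor of a cup standing on the anvil. Starts between 0 and 0.02. It stays where it is left (slide friction 4.5 N, weight 3 N: about 1.6 N pushes it down, 7.5 N lifts it); once clamped it does not move.
- clamp_pivot (a point): The clamp lever's pivot axis, which runs fore and aft (along the stand's x), given at the depth of the lever's ball: stand frame (-48, -75) mm, 76 mm above the plunger tip, on the carriage's front face beside the column. It goes up and down with the carriage. The axes are those of the stand.
- clamp_ball (a point): Centre of the black ball (20 mm diameter) at the end of the steel clamp lever (9 mm thick), 70 mm from the pivot, 26 mm in front of the carriage's front face. The lever turns in an upright plane, outwards and down: away from the plunger, towards the stand's -y side.
- clamp (a joint): Angle of the clamp lever, rad: 0 = open, it points up and 40 degrees outwards (to the stand's -y); 0.9 = end stop, clamped, it lies level and points to the stand's -y. Starts open, 0 to 0.15. It stays where it is left; pushing the ball down takes 3 to 6 N. From about 0.4 on, a screw pad presses on the column and holds the carriage.
- weight_0: Bystander: brass calibration weight, 28 mm diameter, 35 mm high, behind the cup. Leave alone.
- petri_dish: Bystander: clear petri dish, 63 mm diameter, 15 mm high, left of the cup. Leave alone.
- beaker: Bystander: empty glass beaker, 70 mm diameter, 92 mm high, at the left. Leave alone.
- flask: Bystander: stoppered conical flask, 66 mm diameter, 111 mm high, behind the cup. Leave alone.
- measuring_cylinder: Bystander: glass measuring cylinder, foot 52 mm, 188 mm high, behind the stand to the right. Leave alone.
- crucible: Bystander: white porcelain crucible, 40 mm diameter, 30 mm high, right of the stand. Leave alone.
- weight_1: Bystander: brass calibration weight, 22 mm diameter, 31 mm high, right of the stand. Leave alone.
Things that resemble listed ones, but are neither listed nor needed, are in the scene too. What is shaped like the cup but orange is not meant.

How it is judged:
By the outcome, as a careful person would: the job done as asked, in the order asked, and still so for the second after the job is handed in, with the robot touching nothing.
It also fails if it takes over 72 s, if anything falls off the work surface, if the arm or the gripper's body presses on something with over 40 N, if the wrist force passes 120 N, or if a joint passes its speed limit or range.

## Working session

There is one attempt and no reset: what is moved stays moved. The work goes in short steps, Python scripts to look and compute and a shell command to move; the robot and the scene stay as the last step left them, time stands still between calls to the robot, and variables do not carry over. Pictures are saved under pics/ and viewed, at most 10 in all, crops included, and the job is handed in when it is done.

```bash
ls; mkdir -p pics; cat > h.py <<'E'
import numpy as np,cv2
from plant import get_state,read_camera,ctrl
from scipy.spatial.transform import Rotation as R
def cam(n):
    c=read_camera(n); c['f']=200/np.tan(np.radians(c['vfov'])/2); 
    c['Rm']=R.from_quat(c['orientation']).as_matrix(); return c
def cloud(c):
    v,u=np.mgrid[:400,:640]; z=c['range_z']
    p=np.stack([(u-c['cx'])/c['f']*z,(v-c['cy'])/c['f']*z,z],-1)
    P=p@c['Rm'].T+np.array(c['origin']); P[z==0]=np.nan; return P
def save(name,c,box=None,s=1):
    im=c['frame']
    if box: im=im[box[1]:box[3],box[0]:box[2]]
    cv2.imwrite('pics/'+name,cv2.resize(im,None,fx=s,fy=s,interpolation=cv2.INTER_CUBIC))
E
python3 - <<'E'
from h import *
for n in('scene','top'):
    c=cam(n); save(n+'0.png',c,s=1.25); np.save(n+'0.npy',cloud(c)); cv2.imwrite(n+'0raw.png',c['frame']); print(n,c['vfov'],c['cx'],c['cy'],c['origin'],c['Rm'].round(3).tolist())
print(get_state())
E
```

```text
pics
scene 51.3174632254186 320.37377722015134 201.72095651159745 [ 0.17983453 -0.80905683  1.13523673] [[0.89, -0.335, 0.309], [-0.456, -0.635, 0.624], [-0.013, -0.696, -0.718]]
top 44.840481290308475 315.29144110385823 201.95495848078377 [-0.30481377  0.17700291  1.45361922] [[-0.187, -0.795, 0.577], [-0.982, 0.144, -0.119], [0.011, -0.589, -0.808]]
{'time': 0.1, 'qpos': array([-1.39703145e+00,  2.87102024e-01,  1.57805128e+00, -1.47347096e-05,
        1.27859868e+00, -1.50031838e-01]), 'dq': array([ 9.09275827e-05, -1.92639601e-03, -3.02209716e-03,  9.84462217e-04,
        3.38168184e-04, -9.40263283e-04]), 'joint_efforts': array([ 2.81664798e-04, -4.07298625e+01, -2.93699187e+01, -1.38449163e-04,
        3.38605794e-03, -1.79056565e-05]), 'eef_pos': array([ 0.21466256, -0.63932163,  0.23005767]), 'tcp_rot': array([ 9.86922143e-01,  1.61194037e-01, -1.98638579e-05, -1.07950603e-03]), 'contact_force': array([ 0.77002852,  0.4278311 , -0.54781157]), 'wrist_torque': array([ 0.07327979,  0.00322884, -0.0663033 ]), 'finger_force': 0.0, 'opening': 1.0009916450392988}
```

View pics/scene0.png

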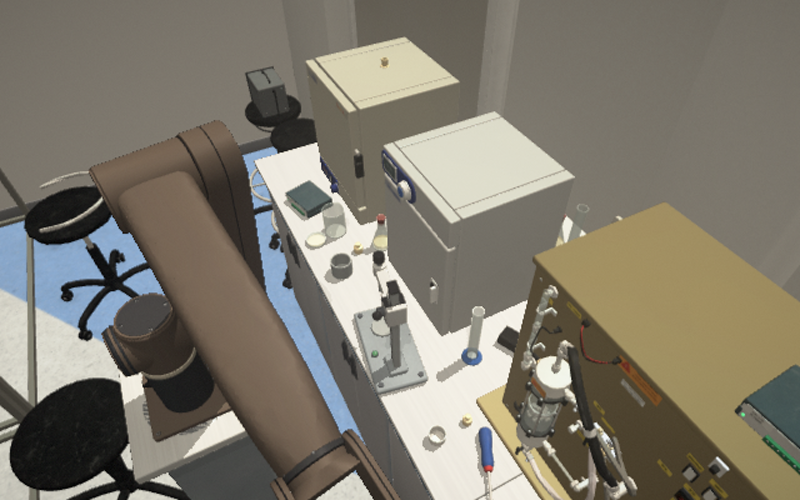

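View pics/top0.png

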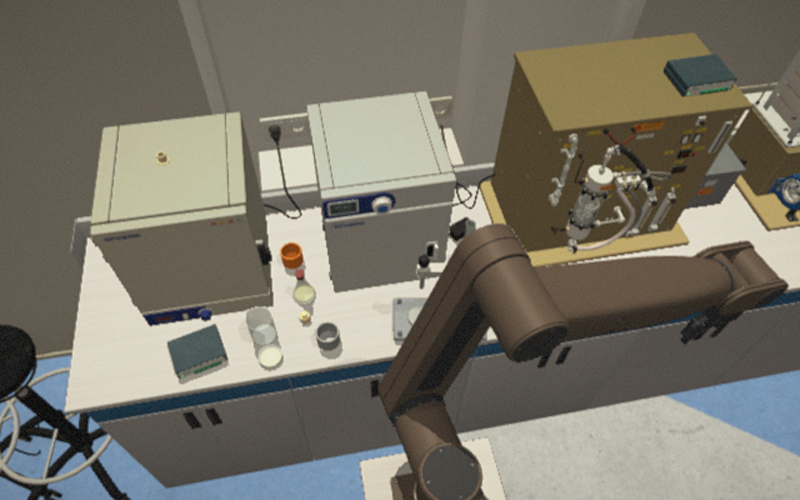

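The scene view (800-px scale) shows the steel cup at (342,265), the stand at about (390,340), the carriage knob at (379,258) and the crucible at (437,436). In the top view the cup is at (328,335). Two objects are cup-shaped: the grey one at (328,335) and the orange one at (291,255) in the top view. The grey steel one is meant. I'll confirm it in an enlarged crop and measure.

```bash
python3 - <<'E'
from h import *
im=cv2.imread('scene0raw.png')[150:370,230:390]
a=cv2.resize(im,None,fx=2.7,fy=2.7,interpolation=cv2.INTER_CUBIC)
im=cv2.imread('top0raw.png')[180:320,190:350]
b=cv2.resize(im,None,fx=2.2,fy=2.2,interpolation=cv2.INTER_CUBIC)
o=np.zeros((600,800,3),np.uint8);o[:a.shape[0],:a.shape[1]]=a;o[:b.shape[0],440:440+b.shape[1]]=b[:,:360]
cv2.imwrite('pics/crop1.png',o)
P=np.load('scene0.npy')
# cup: points near
for n,(u,v) in dict(cup=(274,212)).items():
    print(n,P[v,u]); c=P[v,u,:2]
X=P.reshape(-1,3);X=X[~np.isnan(X[:,0])]
near=X[np.hypot(*(X[:,:2]-c).T)<.06]
rim=near[(near[:,2]>.044)&(near[:,2]<.056)]
from scipy.optimize import least_squares
r=least_squares(lambda p:np.hypot(rim[:,0]-p[0],rim[:,1]-p[1])-p[2],[*c,.03],loss='soft_l1',f_scale=.002).x
print('rim',len(rim),r,rim[:,2].max())
# stand base top
q=X[(X[:,2]>.017)&(X[:,2]<.026)&(X[:,0]>.3)&(X[:,0]<1)&(abs(X[:,1])<.4)]
print(len(q)); rect=cv2.minAreaRect((q[:,:2]*1000).astype(np.float32)); print(rect)
for z0,z1 in[(.29,.36)]:
    t=X[(X[:,2]>z0)&(X[:,2]<z1)&(X[:,0]>.4)&(X[:,0]<.8)&(abs(X[:,1])<.4)];print(len(t),t.min(0),t.max(0),t.mean(0))
E
```

```text
cup [0.4900568  0.20538798 0.00623279]
rim 68 [0.48058224 0.18783669 0.02908968] 0.053151081177771564
2040
((541.7362060546875, -4.683135986328125), (488.3768615722656, 745.1660766601562), 25.81247901916504)
3185 [ 0.40784444 -0.39983053  0.29003913] [0.79971181 0.39934842 0.35994927] [0.65306109 0.02913398 0.3238975 ]
```

View pics/crop1.png

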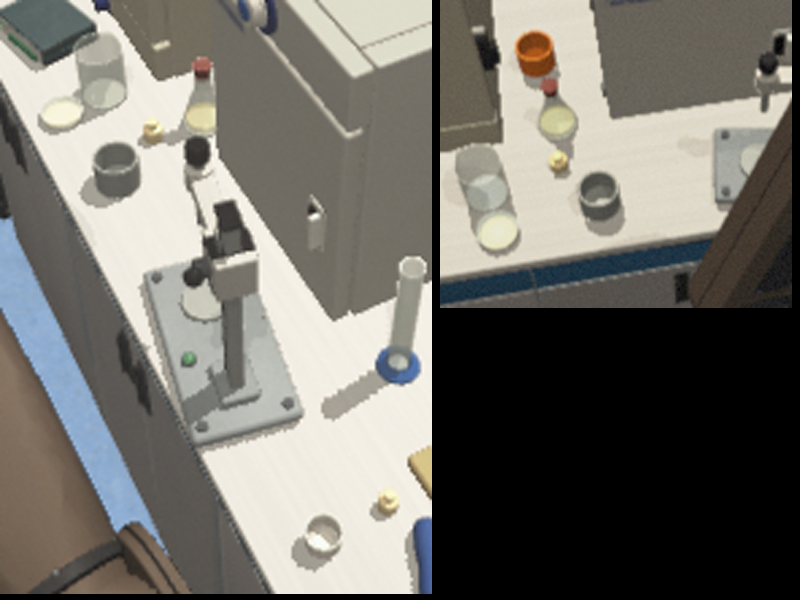

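The crop confirms the grey steel cup at crop (117,168), which is the scene view at (273,212). The orange cup lies behind the flask. The knob is at crop (197,152), the lever ball at (193,277), and the base's front corners at (152,270) and (195,437). The rows can't tilt the tool, so I need the head's exact geometry to see how the hand fits.

```bash
python3 - <<'E'
from h import *
c=cam('scene');P=cloud(c)
def ray(u,v,z):
    d=c['Rm']@np.array([(u-c['cx'])/c['f'],(v-c['cy'])/c['f'],1]);o=np.array(c['origin']);return (o+d*(z-o[2])/d[2])
cr={k:ray(230+a/2.7,150+b/2.7,.022) for k,(a,b) in dict(FL=(147,270),FR=(197,438),BR=(301,410)).items()}
for k,v in cr.items(): print(k,(v*1000).round(1))
print('len FL-FR',np.linalg.norm(cr['FL']-cr['FR']),'FR-BR',np.linalg.norm(cr['FR']-cr['BR']))
d=(cr['FL']-cr['FR'])[:2]; print('yaw',np.degrees(np.arctan2(-d[0],d[1])))
# depth-based base top
sub=np.zeros((400,640),bool);sub[235:320,280:345]=1
m=sub&(P[...,2]>.018)&(P[...,2]<.0255); m=cv2.morphologyEx(m.astype(np.uint8),cv2.MORPH_OPEN,np.ones((3,3)))>0
q=P[m][:,:2]*1000;r=cv2.minAreaRect(q.astype(np.float32));print(len(q),r)
yaw=np.arctan2(-d[0],d[1]);
Rz=np.array([[np.cos(yaw),-np.sin(yaw)],[np.sin(yaw),np.cos(yaw)]])
fr=cr['FR'][:2]; o=((cr['FL'][:2]-Rz@[-.065,.115])+(fr-Rz@[-.065,-.135])+(cr['BR'][:2]-Rz@[.065,-.135]))/3
an=o+Rz@[0,.045];print('origin',o,'anvil',an)
# upper stand points in stand frame
X=P[190:320,280:345].reshape(-1,3);B=c['frame'][190:320,280:345].reshape(-1,3).astype(int)
k=X[:,2]>.1;X=X[k];B=B[k];S=(X[:,:2]-o)@Rz
for i in range(0,len(X),6): 
    if abs(S[i,0])<.08 and abs(S[i,1])<.14: print((S[i]*1000).round().astype(int),round(X[i,2]*1000),B[i].max(),end=';')
E
```

```text
FL [449.7  14.2  22. ]
FR [ 405.5 -223.4   22. ]
BR [ 523.6 -245.8   22. ]
len FL-FR 0.24169284154229104 FR-BR 0.12020056242218592
yaw -10.545249413263297
1123 ((484.1597595214844, -116.24325561523438), (248.7035369873047, 127.29344940185547), 80.37081146240234)
origin [ 0.49034052 -0.10480766] anvil [ 0.49857606 -0.06056768]
[-2 58] 294 108;[ 2 50] 296 69;[-2 47] 297 62;[-9 42] 300 60;[ 8 42] 295 128;[-15  43] 297 57;[ 1 36] 298 64;[-17  44] 292 127;[-2 34] 298 56;[-17  47] 285 136;[-3 33] 294 55;[-16  40] 288 53;[ 0 32] 291 52;[-9 31] 290 51;[-16  41] 279 80;[-1 31] 284 53;[-7 31] 281 53;[-12  46] 264 124;[ 4 42] 263 220;[-5 41] 262 89;[-12  37] 265 154;[ 5 34] 262 234;[-15  37] 262 158;[ 1 30] 264 214;[-16  35] 260 136;[ 1 30] 260 169;[-14  28] 262 141;[ 3 26] 259 239;[-11  28] 257 226;[ 4 19] 262 240;[-11  20] 261 237;[ 6 16] 261 238;[-8 18] 258 238;[ 8 14] 257 237;[-17  20] 254 136;[-2  9] 261 236;[-5  9] 258 237;[-12   5] 261 236;[5 3] 258 239;[-12   3] 258 235;[ 6 -3] 259 238;[-11  -2] 259 236;[ 5 -8] 260 207;[-17  10] 244 164;[-4 -8] 259 233;[ -1 -65] 321 62;[-13  -9] 260 235
[... 1835 characters left out ...]
15;[  -8 -103] 244 117;[   9 -102] 236 118;[-25 -94] 235 108;[ -11 -101] 239 115;[   6 -101] 232 118;[-25 -93] 229 108;[ -11 -102] 236 117;[   5 -104] 231 117;[ -25 -101] 235 115;[  -8 -100] 227 114;[   8 -102] 223 118;[ -17 -104] 232 115;[   0 -102] 222 118;[ -14 -102] 223 115;[ -22 -102] 222 130;[ -3 -90] 198 92;[ -8 -89] 195 94;[-11 -77] 175 91;[  3 -90] 186 110;[ -3 -89] 183 98;[ -9 -89] 181 99;[-11 -77] 161 83;[  3 -90] 172 113;[ -3 -91] 171 98;[ -8 -87] 163 98;[-11 -73] 141 92;[  3 -87] 154 113;[ -3 -88] 154 100;[ -9 -89] 152 100;[-11 -86] 144 95;[-12 -75] 124 85;[  3 -88] 135 106;[ -1 -91] 136 98;[ -4 -91] 133 99;[ -7 -89] 127 100;[ -4 -89] 120 100;[ -5 -92] 119 101;[ -2 -91] 111 100;
```

```bash
python3 - <<'E'
from h import *
P=np.load('top0.npy').reshape(-1,3);P=P[~np.isnan(P[:,0])]
o=np.array([.4858,-.1065]);y=np.radians(-10);Rz=np.array([[np.cos(y),-np.sin(y)],[np.sin(y),np.cos(y)]])
S=(P[:,:2]-o)@Rz
k=(P[:,2]>.12)&(abs(S[:,0])<.08)&(abs(S[:,1]-.04)<.1)&(P[:,2]<.32)
for s,z in zip(S[k],P[k,2]): print((s*1000).round().astype(int),round(z*1000),end=';')
print('\ngripper')
Q=np.vstack([P,np.load('scene0.npy').reshape(-1,3)])
st=get_state();Rt=R.from_quat(st['tcp_rot']);L=Rt.inv().apply(Q-st['eef_pos'])*1000
for a in range(-10,-420,-20):
    m=(L[:,2]<a+10)&(L[:,2]>a-10)&(np.abs(L[:,:2]).max(1)<130)
    if m.sum()>2: print(a,m.sum(),L[m,:2].min(0).round(),L[m,:2].max(0).round())
E
```

```text
[10 54] 297;[11 51] 296;[ 7 48] 302;[ 7 45] 301;[10 42] 298;[ 6 57] 298;[ 4 54] 301;[ 3 51] 302;[ 3 48] 301;[ 2 45] 303;[ 4 42] 301;[ 2 40] 303;[ 2 60] 298;[-1 57] 302;[ 0 54] 300;[ 3 51] 297;[ 1 48] 300;[ 0 46] 302;[ 1 42] 300;[ 0 40] 301;[ 5 36] 294;[-3 60] 301;[-3 57] 301;[-2 54] 299;[-3 51] 300;[ 0 48] 296;[-1 45] 298;[-2 43] 299;[-3 40] 299;[-2 37] 298;[-4 60] 297;[-4 57] 297;[-6 54] 299;[-7 52] 300;[-6 49] 300;[-10  46] 305;[-7 43] 301;[-3 39] 295;[-6 37] 300;[-7 60] 296;[-8 57] 297;[-8 54] 298;[-8 51] 297;[-10  49] 301;[-9 46] 298;[-11  43] 301;[-7 40] 295;[-9 37] 298;[-7 60] 291;[-7 57] 290;[-11  55] 297;[-10  52] 295;[-14  49] 300;[-13  46] 299;[-13  43] 299;[-9 40] 294;[-5 36] 288;[-10  60] 289;[-11  57] 292;[-12  54] 293;[-11  51] 292;[-16  49] 298;[-10  45] 290;[-10  42] 289;[-10  39] 289;[-5 36] 283;[ 9 31] 262;[ 9 28] 263;[12 25] 259;[11 22] 260;[14 18] 256;[10 16] 261;[13 12] 256;[10 10] 260;[10  7] 261;[8 4] 263;[13  0] 257;[14 -3] 256;[12 -6] 259;[11 -8] 260;[ 5 61] 263;[-5 59] 278;[-11  57] 285;[-11  54] 286;[-13  51] 289;[-14  49] 291;[-15  46] 292;[-8 42] 281;[-10
[... 2937 characters left out ...]
7] 198;[-3 43] 193;[-3 52] 187;[-4 49] 189;[-8 47] 196;[-3 43] 188;[-4 52] 184;[-12  50] 196;[-7 46] 188;[-1 42] 179;[-5 52] 179;[-5 49] 179;[-7 46] 182;[-6 52] 175;[-5 48] 174;[-4 45] 173;
gripper
-10 9 [-10. -51.] [11. 45.]
-30 40 [-11. -58.] [11. 51.]
-50 7 [-11. -71.] [-8. 44.]
-70 78 [-16. -77.] [ 13. -31.]
-90 107 [-19. -76.] [ 19. -14.]
-110 162 [-19. -73.] [19. -8.]
-130 82 [-37. -66.] [13. -2.]
-150 89 [-37. -41.] [ 8. -2.]
-170 15 [-37. -40.] [ 3. -2.]
-210 8 [-56. -31.] [-50.  -3.]
-230 114 [-60. -94.] [54. 20.]
-250 249 [ -61. -124.] [54. 29.]
-270 625 [ -60. -129.] [53. 37.]
-290 1357 [ -57. -130.] [72. 30.]
-310 3012 [ -48. -130.] [ 71. -23.]
-330 1300 [ -16. -130.] [ 61. -88.]
```

```bash
python3 - <<'E'
from h import *
P=np.vstack([np.load('scene0.npy').reshape(-1,3),np.load('top0.npy').reshape(-1,3)])
c=np.array([.4806,.1878])
k=(P[:,2]>.008)&(P[:,2]<.2)&(np.hypot(*(P[:,:2]-c).T)<.16)
b=((P[k,:2]-c)*1000//8).astype(int);g={}
for (i,j),z in zip(b,P[k,2]): g[i,j]=max(g.get((i,j),0),int(z*1000))
print('rows: dx -160..160 down ; cols: dy +160..-160')
for i in range(-10,21): print('%5d'%(i*8),' '.join('%3s'%g.get((i,j),'.') for j in range(19,-12,-1)))
T=np.load('top0.npy').reshape(-1,3)
from scipy.optimize import least_squares
for n,X in(('scene',np.load('scene0.npy').reshape(-1,3)),('top',T)):
    r=X[(np.hypot(*(X[:,:2]-c).T)<.05)&(X[:,2]>.046)&(X[:,2]<.056)]
    print(n,len(r),least_squares(lambda p:np.hypot(r[:,0]-p[0],r[:,1]-p[1])-.029,c,loss='soft_l1',f_scale=.002).x)
E
```

```text
rows: dx -160..160 down ; cols: dy +160..-160
  -80   .   .   .   .   .   .   .   .   .   .   8   .   .   .   .   .   .  11   .   .   .   .   .   .   .   .   .   .   .   .   .
  -72   .   .   .   .   .   .   .   .   .   .   .   .   .   .   .   .   .   .   .   .   .   .   .   .   .   .   .   .   .   .   .
  -64   .   .   .   .   .   .   .   .   .   .   .   .   .   .   .   .   .   .   .   .   8   .   .   .   .   .   .   .   .   .   .
  -56   .  15  22   .   .   .   .   .   .   .   .   .   .   .   .   .   .   .   .   .   .   .   .   .   .   .   9   .   .   .   .
  -48  18  20  18  13   .   .   .   .   .   .   .   .   .   .   .   .   .   .   .   .   .   .   .   .   .   .   .   .   .   .   .
  -40  17  18  18  19   .   .   .   .   .   .   .   .   .   .   .   .   .  32  52  48  53  47   .   .   .   .   .   .   .   .   .
  -32  20  19  16  17   .   .   .   .   .   8   .   .   .   .   .   9  28  52  54  52  48  51  46   .   .   .   .   .   .   .   .
  -24  18  20  18  23  12   .   .   .   .   .   .   .   .   .   .   .  54  52  42   .   .  51  52  33   .   .   .   .   .   .   .
  -16  22  19 
[... 2339 characters left out ...]
   .   .   .   .   .   .   .   .  28  49  64  65  55  51  42  32   .   .   .   .   . 198 199 199 198 198 199 198 198
  136   .   .   .   .   .   .   .   .   .   .  35  55 114 113 112  62  37  18   .   .   .   .   . 187 195   .  57   .   . 106 168
  144   .   .   .   .   .   .   .   .   .   .   .  94 115 116 117 106  46  30   .   .   .   .  95 130   .   .   .   .   .   .   .
  152   .   .   .   .   .   .   .   .   .   .   .   .   .   . 113 101  63  18   .   .   .   .   .  89   .   .   .   .   .   .   .
  160   .   .   .   .   .   .   .   .   .   .   .   .   .   .   .   .   .   .   .   .   .   .   .   .   .   .   .   .   .   .   .
scene 53 [0.48072778 0.18773761]
top 67 [0.47791262 0.19113184]
```

```bash
cat >> h.py <<'E'
def to(*W,az=None):
    "shifts (mm, tool axes) from the current pose to world points, and turn to bring tool y to azimuth az"
    s=get_state();Rt=R.from_quat(s['tcp_rot']).as_matrix();a=np.degrees(np.arctan2(Rt[1,1],Rt[0,1]))
    print('t',round(s['time'],2),'tcp',(s['eef_pos']*1000).round(1),'az',a.round(1),'zdir',Rt[:,2].round(3),'F',s['contact_force'].round(1),'open',round(s['opening'],2))
    for w in W: print(w,(Rt.T@(np.array(w)-s['eef_pos'])*1000).round(1))
    if az is not None: print('turn',round(-((az-a+180)%360-180),1))
E
python3 -c "
from h import *
to((.48,-.45,.42),(.50,-.10,.45),(.484,.218,.25),az=-100)"
```

```text
t 0.15 tcp [ 214.7 -639.4  230.2] az -71.4 zdir [-0.     0.002 -1.   ] F [ 0.8  0.5 -0.1] open 1.0
(0.48, -0.45, 0.42) [ 311.8  -95.5 -189.5]
(0.5, -0.1, 0.45) [ 442.1 -421.  -218.9]
(0.484, 0.218, 0.25) [ 528.1 -727.2  -18.3]
turn 28.6
```

```bash
python3 -m crank '[[[40,-12,-50],4,0],[[80,-24,-90],8,40],[[120,-37,-120],12,80],[[160,-49,-150],16,120],[[200,-61,-170],20,160],[[240,-74,-190],24,160],[[280,-86,-190],28.6,160],[[312,-96,-190],28.6,160],[[330,-140,-200],28.6,160],[[350,-185,-210],28.6,160]]'
python3 -c "
from h import *
to((.50,-.10,.45),(.484,.218,.25),az=-100)"
```

```text
time: 1.15
eef_pos: [0.4883, -0.3519, 0.4391]
tcp_rot: [0.996, -0.087, -0.002, -0.001]
contact_force: [0.7, -0.4, 0.5]
opening: 0.375
finger_force: 0.0
t 1.15 tcp [ 488.3 -351.9  439.1] az -100.0 zdir [-0.003  0.003 -1.   ] F [ 0.7 -0.4  0.5] open 0.38
(0.5, -0.1, 0.45) [ -32.5 -250.1  -10.2]
(0.484, 0.218, 0.25) [-103.  -559.9  190.8]
turn -0.0
```

```bash
python3 -m crank '[[[-5,-45,-10],0,160],[[-11,-92,-10],0,160],[[-17,-140,-10],0,160],[[-24,-188,-10],0,160],[[-32,-236,-10],0,160],[[-45,-282,-10],0,160],[[-55,-328,-5],0,160],[[-65,-374,5],0,160],[[-75,-418,20],0,160],[[-85,-460,40],0,160]]'
python3 -m crank '[[[-8,-35,25],0,160],[[-14,-70,60],0,160],[[-18,-100,100],0,160],[[-18,-100,140],0,160],[[-18,-100,150],0,160],[[-18,-100,150],0,160]]'
python3 -c "
from h import *
to((.4845,.2178,.12),az=-100)
c=cam('scene');save('a.png',c,(200,120,360,280),3.7);P=cloud(c);
t=cam('top');save('at.png',t,(190,200,350,320),5)"
```

```text
time: 2.15
eef_pos: [0.484, 0.1164, 0.4016]
tcp_rot: [0.996, -0.087, 0.001, -0.0]
contact_force: [1.0, -0.0, 0.2]
opening: 0.371
finger_force: 0.0
time: 2.75
eef_pos: [0.4829, 0.2156, 0.2493]
tcp_rot: [0.996, -0.088, -0.002, 0.001]
contact_force: [-0.2, -0.1, 0.3]
opening: 0.374
finger_force: 0.0
t 2.75 tcp [482.9 215.6 249.3] az -100.1 zdir [-0.005 -0.001 -1.   ] F [-0.2 -0.1  0.3] open 0.37
(0.4845, 0.2178, 0.12) [  1.7  -2.7 129.3]
turn -0.1
```

View pics/a.png

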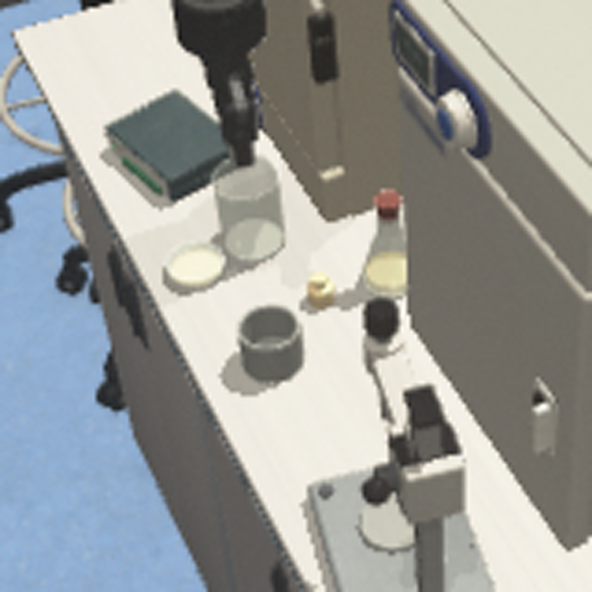

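The gripper is above and left of the cup, fingertips at about (240,150). The cup at (270,340) and the bystanders have not moved. I'll descend so that the fingers straddle the cup's left wall.

```bash
python3 -m crank '[[[2,-2,40],0,160],[[2,-2,85],0,160],[[2,-2,130],0,160],[[2,-2,165],0,160],[[2,-2,180],0,160],[[2,-2,180],0,160]]'
python3 -c "
from h import *
to((.4845,.2178,.027))
t=cam('top');save('b.png',t,(210,210,320,300),7)"
```

```text
time: 3.45
eef_pos: [0.4866, 0.2171, 0.0712]
tcp_rot: [0.996, -0.088, -0.001, 0.0]
contact_force: [-0.2, 0.4, 0.7]
opening: 0.375
finger_force: 0.0
t 3.45 tcp [486.6 217.1  71.2] az -100.1 zdir [-0.001 -0.    -1.   ] F [-0.2  0.4  0.7] open 0.37
(0.4845, 0.2178, 0.027) [-2.2 -0.3 44.2]
```

View pics/b.png

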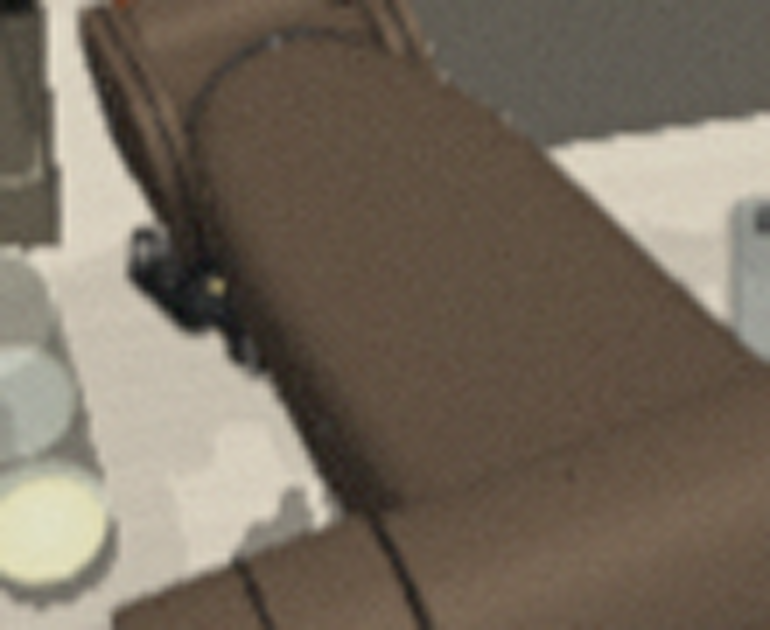

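The top view is blocked by the arm, so I'll use the scene camera from here. Next: descend and close on the wall.

```bash
python3 -m crank '[[[-2,0,20],0,160],[[-2,0,38],0,160],[[-2,0,44],0,160],[[-2,0,44],0,160],[[-2,0,44],0,160]]' 40
python3 -c "
from h import *
to((.4845,.2178,.027))
t=cam('scene');save('c.png',t,(235,165,315,225),8)"
```

```text
time: 4.0
eef_pos: [0.4861, 0.2183, 0.0294]
tcp_rot: [0.996, -0.088, 0.002, -0.001]
contact_force: [0.2, 0.8, 0.7]
opening: 0.373
finger_force: 0.0
t 4.0 tcp [486.1 218.3  29.4] az -100.1 zdir [ 0.004  0.001 -1.   ] F [0.2 0.8 0.7] open 0.37
(0.4845, 0.2178, 0.027) [-1.5  0.8  2.4]
```

View pics/c.png

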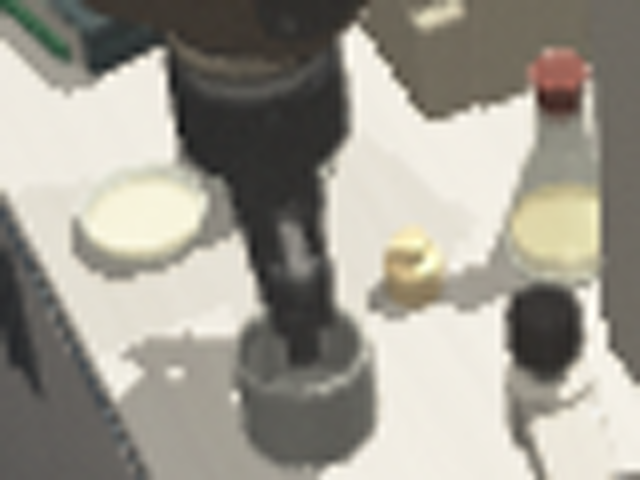

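One finger is inside the cup's left wall at (305,345) and the other is outside. Closing now.

```bash
python3 -m crank '[[[0,0,0],0,200],[[0,0,0],0,255],[[0,0,0],0,255],[[0,0,0],0,255],[[0,0,0],0,255],[[0,0,-15],0,255],[[0,0,-40],0,255],[[0,0,-60],0,255],[[0,0,-60],0,255]]' 40
python3 -c "
from h import *
to((.507,.100,.090),(.507,.0145,.090),(.507,.0145,.058),az=-100)
c=cam('scene');P=cloud(c);X=P.reshape(-1,3)
e=get_state()['eef_pos'];k=(np.hypot(*(X[:,:2]-e[:2]-[-.005,-.029]).T)<.05)&(X[:,2]>.03)&(X[:,2]<.15)
s=X[k]; print(np.histogram(s[:,2],12,(.03,.15)))
"
```

```text
time: 4.95
eef_pos: [0.4864, 0.2186, 0.0906]
tcp_rot: [0.996, -0.088, 0.003, -0.001]
contact_force: [1.2, -0.0, -1.4]
opening: 0.063
finger_force: 37.1
t 4.95 tcp [486.4 218.6  90.6] az -100.0 zdir [ 0.006  0.002 -1.   ] F [ 1.2 -0.  -1.4] open 0.06
(0.507, 0.1, 0.09) [ 40.9 113.2   0.5]
(0.507, 0.0145, 0.09) [ 55.8 197.4   0.4]
(0.507, 0.0145, 0.058) [ 55.6 197.4  32.4]
turn -0.0
(array([ 0,  0,  0, 40, 62, 51, 59, 71, 44,  0,  3,  8]), array([0.03, 0.04, 0.05, 0.06, 0.07, 0.08, 0.09, 0.1 , 0.11, 0.12, 0.13,
       0.14, 0.15]))
```

```bash
python3 -m crank '[[[10,30,0],0,255],[[20,65,0],0,255],[[30,100,0],0,255],[[40,135,0],0,255],[[48,165,0],0,255],[[53,185,0],0,255],[[56,197,0],0,255],[[56,197,0],0,255],[[56,197,0],0,255]]'
python3 -c "
from h import *
to((.507,.0145,.0585))
t=cam('scene');save('d.png',t,(240,150,360,250),6.5)
P=cloud(t);e=get_state()['eef_pos'];X=P.reshape(-1,3)
k=(np.hypot(*(X[:,:2]-e[:2]-[-.005,-.028]).T)<.045)&(X[:,2]>.03)&(X[:,2]<.1);print('lowest',np.sort(X[k,2])[:5],'rimtop',e[2])"
```

```text
time: 5.9
eef_pos: [0.5045, 0.0148, 0.0865]
tcp_rot: [0.996, -0.088, -0.001, -0.0]
contact_force: [-0.6, 1.2, -1.0]
opening: 0.067
finger_force: 37.2
t 5.9 tcp [504.5  14.8  86.5] az -100.1 zdir [-0.002  0.001 -1.   ] F [-0.6  1.2 -1. ] open 0.07
(0.507, 0.0145, 0.0585) [ 2.6 -0.2 28. ]
lowest [0.03019283 0.03058758 0.03090785 0.03177906 0.03216875] rimtop 0.08669172564186745
```

View pics/d.png

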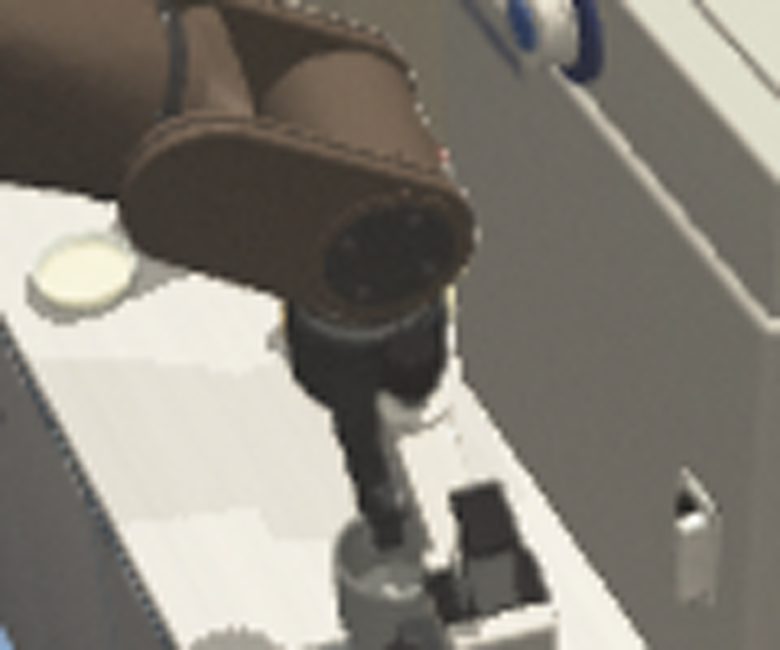

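```bash
python3 - <<'E'
from h import *
c=cam('scene');P=cloud(c)
X=P.reshape(-1,3);X=X[~np.isnan(X[:,0])];B=None
an=np.array([.4935,-.0615]);y=np.radians(-10);Rz=np.array([[np.cos(y),-np.sin(y)],[np.sin(y),np.cos(y)]])
S=(X[:,:2]-an)@Rz*1000
for z in range(200,420,10):
    k=(X[:,2]*1000>z)&(X[:,2]*1000<=z+10)&(abs(S[:,0])<90)&(S[:,1]>-30)&(S[:,1]<170)
    if k.sum(): 
        h=np.histogram(S[k,1],20,(-30,170))[0]; print(z,k.sum(),'x',S[k,0].min().round(),S[k,0].max().round(),'y hist -30..170:',h)
E
```

```text
200 7 x -12.0 -7.0 y hist -30..170: [0 0 0 0 0 0 3 4 0 0 0 0 0 0 0 0 0 0 0 0]
210 14 x -38.0 -9.0 y hist -30..170: [0 0 0 0 0 0 0 8 3 2 1 0 0 0 0 0 0 0 0 0]
220 30 x -38.0 31.0 y hist -30..170: [ 0  0  0  0  0  0  2 13 11  3  1  0  0  0  0  0  0  0  0  0]
230 38 x -39.0 31.0 y hist -30..170: [ 0  0  2  0  0  0  2 18 11  3  2  0  0  0  0  0  0  0  0  0]
240 43 x -39.0 32.0 y hist -30..170: [ 1  1  4  1  0  0  4 16 10  4  2  0  0  0  0  0  0  0  0  0]
250 125 x -39.0 33.0 y hist -30..170: [23 22  6  5  0  0  1 28 19 13  7  1  0  0  0  0  0  0  0  0]
260 86 x -37.0 23.0 y hist -30..170: [ 4  8 26  7  0  0  0 23 13  5  0  0  0  0  0  0  0  0  0  0]
270 28 x -35.0 11.0 y hist -30..170: [ 0  1  7  0  0  0  0 12  6  2  0  0  0  0  0  0  0  0  0  0]
280 24 x -12.0 11.0 y hist -30..170: [ 0 11 11  2  0  0  0  0  0  0  0  0  0  0  0  0  0  0  0  0]
290 58 x -12.0 14.0 y hist -30..170: [ 0  7 27 16  2  6  0  0  0  0  0  0  0  0  0  0  0  0  0  0]
300 44 x -29.0 23.0 y hist -30..170: [ 0  0  6  4 11 23  0  0  0  0  0  0  0  0  0  0  0  0  0  0]
310 62 x -42.0 29.0 y hist -30..170: [ 0  0  0  0 3
[... 347 characters left out ...]
350 184 x -90.0 90.0 y hist -30..170: [ 0  0  0  0 44 82  1  3  3  5  4  2  9  9 14  5  0  0  0  3]
360 324 x -89.0 89.0 y hist -30..170: [ 0  0  0  0 29 99  4  8 12 13 21 23 28 26 43 15  0  0  1  2]
370 306 x -88.0 90.0 y hist -30..170: [ 0  0  0  0 16 90  6  7 12 19 21 23 22 18 49 18  0  0  1  4]
380 192 x -90.0 89.0 y hist -30..170: [ 0  0  0  0 11 91  7  0  0  0  4  8  4  5 41 14  2  0  2  3]
390 153 x -89.0 90.0 y hist -30..170: [ 0  0  0  0 10 74  5  0  0  0  0  5  9  5 26 11  2  0  3  3]
400 112 x -89.0 90.0 y hist -30..170: [ 0  0  0  0 12 55  6  0  0  0  0  1  5  2 17  9  1  0  1  3]
410 189 x -89.0 -41.0 y hist -30..170: [ 0  0  0  0  9 48 13 30 22  6  6  5  4  7 24 14  1  0  0  0]
```

```bash
python3 -m crank '[[[3,-3,0],0,255],[[3,-3,10],0,255],[[3,-3,19],0,255],[[3,-3,24],0,255],[[3,-3,26],0,255],[[3,-3,26],0,255]]'
python3 -c "
from h import *
to((.507,.0145,.0585))"
```

```text
time: 6.6
eef_pos: [0.5081, 0.0167, 0.0606]
tcp_rot: [0.996, -0.088, -0.001, -0.0]
contact_force: [-0.8, 0.4, -1.9]
opening: 0.065
finger_force: 37.3
t 6.6 tcp [508.1  16.7  60.6] az -100.1 zdir [-0.001  0.    -1.   ] F [-0.8  0.4 -1.9] open 0.07
(0.507, 0.0145, 0.0585) [-0.7  2.4  2.1]
```

```bash
python3 -m crank '[[[0,0,1],0,255],[[0,0,2],0,255],[[0,0,3],0,255],[[0,0,3],0,255]]'; python3 -m crank '[[[0,0,0],0,240],[[0,0,0],0,225],[[0,0,0],0,210],[[0,0,0],0,195],[[0,0,0],0,180],[[0,0,0],0,165],[[0,0,0],0,155],[[0,0,0],0,155]]'
python3 -c "
from h import *
to((.507,.0145,.0585))
t=cam('scene');save('e.png',t,(255,170,365,260),7)"
```

```text
time: 7.0
eef_pos: [0.5086, 0.0166, 0.0583]
tcp_rot: [0.996, -0.088, 0.0, 0.0]
contact_force: [1.2, 0.1, -2.3]
opening: 0.067
finger_force: 37.3
time: 7.8
eef_pos: [0.5086, 0.0166, 0.0583]
tcp_rot: [0.996, -0.088, 0.0, 0.0]
contact_force: [0.1, 0.5, 0.1]
opening: 0.393
finger_force: 0.0
t 7.8 tcp [508.6  16.6  58.3] az -100.0 zdir [ 0. -0. -1.] F [0.1 0.5 0.1] open 0.39
(0.507, 0.0145, 0.0585) [-1.2  2.4 -0.2]
```

View pics/e.png

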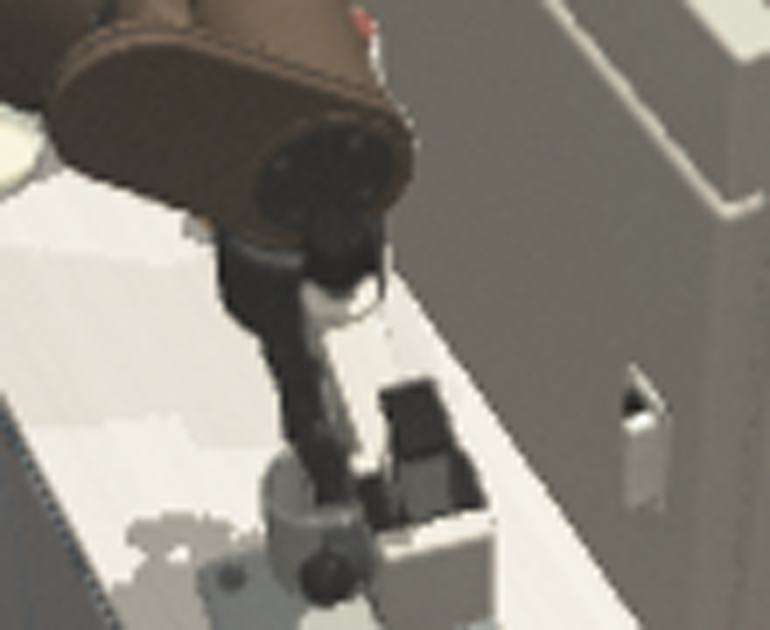

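The cup stands at (310,530), partly on the anvil and leaning slightly on the base, and the knob is clear of the wrist. I'll lift off, open fully, step left, and push with the back of the right-hand finger.

```bash
python3 -m crank '[[[0,0,-15],0,155],[[0,0,-35],0,155],[[0,0,-50],0,155],[[0,-20,-52],0,80],[[0,-55,-50],0,0],[[0,-82,-40],0,0],[[0,-82,-10],0,0],[[0,-82,20],0,0],[[0,-82,31],0,0],[[0,-82,31],0,0]]'
python3 - <<'E'
from h import *
to((.4935,-.0615,.027))
t=cam('scene');P=cloud(t);save('f.png',t,(255,170,365,260),7)
X=P.reshape(-1,3)
an=np.array([.4935,-.0615]);y=np.radians(-10);Rz=np.array([[np.cos(y),-np.sin(y)],[np.sin(y),np.cos(y)]])
S=(X[:,:2]-an)@Rz*1000
k=(abs(S[:,0])<50)&(S[:,1]>5)&(S[:,1]<95)&(X[:,2]>.03)&(X[:,2]<.1)
for z in range(30,100,6):
    m=k&(X[:,2]*1000>z)&(X[:,2]*1000<=z+6)
    if m.sum()>2: print(z,m.sum(),S[m].min(0).round(),S[m].max(0).round())
E
```

```text
time: 8.85
eef_pos: [0.5212, 0.0973, 0.0254]
tcp_rot: [0.996, -0.088, -0.002, 0.0]
contact_force: [-0.1, -0.6, 0.1]
opening: 0.999
finger_force: 0.0
t 8.85 tcp [521.2  97.3  25.4] az -100.1 zdir [-0.005  0.    -1.   ] F [-0.1 -0.6  0.1] open 1.0
(0.4935, -0.0615, 0.027) [  0.4 161.2  -1.5]
30 18 [-28.  14.] [14. 82.]
36 19 [-29.  21.] [15. 83.]
42 20 [-29.  30.] [17. 85.]
48 25 [-29.  31.] [14. 86.]
54 18 [-28.  34.] [18. 84.]
60 27 [-28.  29.] [14. 91.]
66 29 [-28.  29.] [17. 89.]
72 24 [-29.  28.] [ 4. 68.]
78 3 [-21.  26.] [-0. 36.]
84 5 [-10.  86.] [14. 91.]
90 16 [-13.  84.] [10. 95.]
96 5 [-11.  85.] [11. 94.]
```

View pics/f.png

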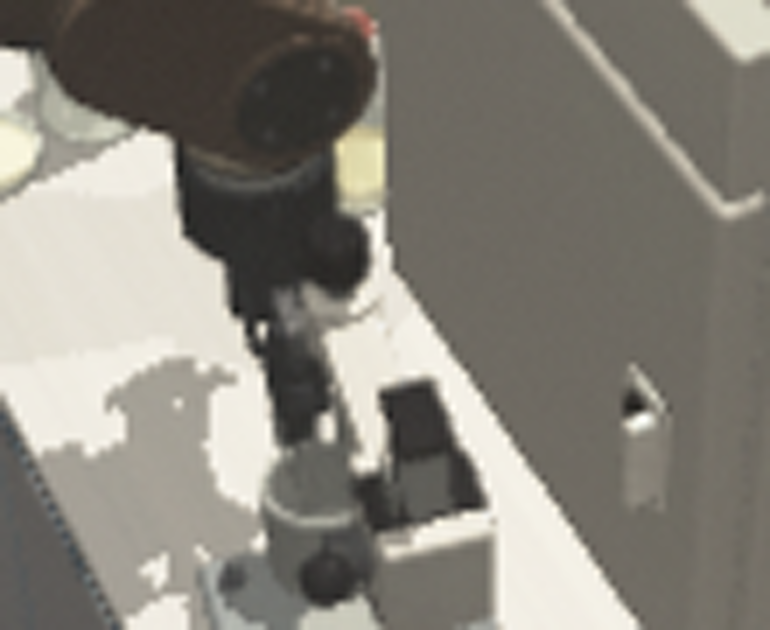

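The cup leans on the anvil edge at (315,520) with the finger just left of it. Pushing it toward the anvil along tool +y, in stages.

```bash
python3 -m crank '[[[0,8,0],0,0],[[0,14,0],0,0],[[0,20,0],0,0],[[0,26,0],0,0],[[0,32,0],0,0],[[0,38,0],0,0],[[0,44,0],0,0],[[0,50,0],0,0],[[0,54,0],0,0],[[0,54,0],0,0]]'
cat > m.py <<'E'
from h import *
to((.4935,-.0615,.027))
t=cam('scene');P=cloud(t);cv2.imwrite('last.png',t['frame']);np.save('last.npy',P)
X=P.reshape(-1,3)
an=np.array([.4935,-.0615]);y=np.radians(-10);Rz=np.array([[np.cos(y),-np.sin(y)],[np.sin(y),np.cos(y)]])
S=(X[:,:2]-an)@Rz*1000
k=(abs(S[:,0])<50)&(S[:,1]>-55)&(S[:,1]<95)
for z in range(30,100,6):
    m=k&(X[:,2]*1000>z)&(X[:,2]*1000<=z+6)
    if m.sum()>2: print(z,m.sum(),S[m].min(0).round(),S[m].max(0).round())
E
python3 m.py
```

```text
time: 9.9
eef_pos: [0.5132, 0.0435, 0.027]
tcp_rot: [0.996, -0.088, -0.0, 0.0]
contact_force: [-0.0, 1.0, 0.4]
opening: 0.999
finger_force: 0.1
t 9.9 tcp [513.2  43.5  27. ] az -100.1 zdir [-0.001 -0.001 -1.   ] F [-0.   1.   0.4] open 1.0
(0.4935, -0.0615, 0.027) [-1.100e+00  1.068e+02  1.000e-01]
30 25 [-28. -26.] [11. 23.]
36 15 [-28. -13.] [ 7. 45.]
42 18 [-28. -14.] [ 8. 45.]
48 23 [-27. -13.] [ 4. 48.]
54 23 [-26. -15.] [ 7. 61.]
60 19 [-28. -14.] [ 8. 60.]
66 17 [-26. -12.] [ 8. 46.]
72 21 [-28. -13.] [-1. 57.]
78 4 [-28.  10.] [-9. 69.]
84 4 [-10.  33.] [ 2. 57.]
90 15 [-10.  33.] [10. 63.]
96 15 [-10.  30.] [ 8. 65.]
```

```bash
python3 -m crank '[[[0,3,0],0,0],[[0,6,0],0,0],[[0,9,0],0,0],[[0,11,0],0,0],[[0,11,0],0,0],[[0,11,0],0,0]]'
cat > m2.py <<'E'
from h import *
from scipy.optimize import least_squares
to((.4935,-.0615,.027))
t=cam('scene');P=cloud(t);cv2.imwrite('last.png',t['frame']);np.save('last.npy',P)
X=P.reshape(-1,3);col=t['frame'].reshape(-1,3).max(1)
an=np.array([.4935,-.0615]);y=np.radians(-10);Rz=np.array([[np.cos(y),-np.sin(y)],[np.sin(y),np.cos(y)]])
S=(X[:,:2]-an)@Rz*1000
def fit(k,r,n):
    q=S[k]; f=least_squares(lambda p:np.hypot(q[:,0]-p[0],q[:,1]-p[1])-r,q.mean(0),loss='soft_l1',f_scale=2).x
    print(n,k.sum(),'stand-axes offset from anvil est. (mm):',f.round(1),'span',q.min(0).round(),q.max(0).round())
nr=(abs(S[:,0])<40)&(abs(S[:,1])<50)
fit(nr&(X[:,2]>.071)&(X[:,2]<.082),29,'cup rim')
k=nr&(X[:,2]>.286)&(X[:,2]<.310)&(np.hypot(*S.T)<22)
print('knob top',k.sum(),np.median(S[k],0),S[k].min(0),S[k].max(0))
k=nr&(X[:,2]>.03)&(X[:,2]<.07)&(S[:,0]<15)
fit(k,31,'cup wall')
E
python3 m2.py; python3 -c "
import cv2
i=cv2.imread('last.png')[170:280,255:365];cv2.imwrite('pics/g.png',cv2.resize(i,None,fx=5,fy=5,interpolation=2))"
```

```text
time: 10.55
eef_pos: [0.5115, 0.0332, 0.0272]
tcp_rot: [0.996, -0.088, -0.0, 0.0]
contact_force: [0.1, -0.2, 0.4]
opening: 1.001
finger_force: 0.0
t 10.55 tcp [511.5  33.2  27.2] az -100.0 zdir [-0. -0. -1.] F [ 0.1 -0.2  0.4] open 1.0
(0.4935, -0.0615, 0.027) [-1.3 96.4  0.3]
cup rim 29 stand-axes offset from anvil est. (mm): [4.1 6.8] span [-27. -25.] [ 2. 33.]
knob top 75 [ 0.00986316 -3.92815243] [-12.81744044 -12.05580907] [13.84464049 12.74636528]
cup wall 119 stand-axes offset from anvil est. (mm): [5.3 7.7] span [-27. -26.] [12. 48.]
```

View pics/g.png

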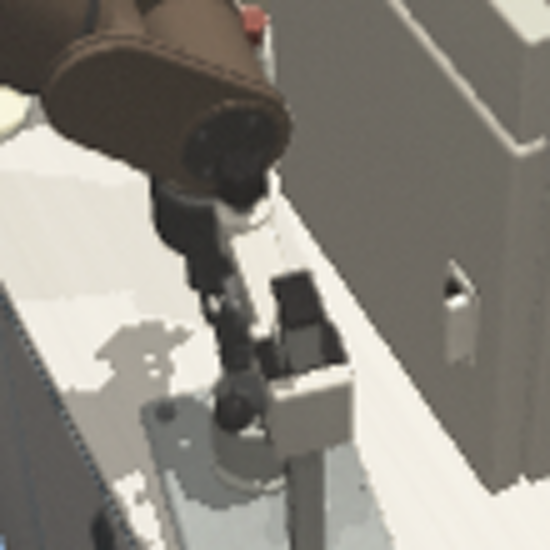

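The picture shows the cup at (240,430) on the anvil with the finger behind it. The fit puts it about 7 mm left and 2–4 mm back of the plunger axis. I'll finish with a push turned 15° so that it also moves forward.

```bash
python3 -m crank '[[[0,-8,0],0,0],[[8,-16,0],4,0],[[18,-16,0],10,0],[[26,-14,0],15,0],[[26,-14,0],15,0],[[26,-14,0],15,0]]'
cat > m3.py <<'E'
from h import *
y=np.radians(-10);Rz=np.array([[np.cos(y),-np.sin(y)],[np.sin(y),np.cos(y)]])
s=get_state();r=(s['eef_pos'][:2]-[.4935,-.0615])@Rz*1000;Ry=R.from_quat(s['tcp_rot']).as_matrix()[:2,:2];
print('tool stand',r.round(1),'anvil in tool axes',(-(Ry.T@Rz@r)).round(1))
E
python3 m3.py; python3 m2.py
```

```text
time: 11.2
eef_pos: [0.5394, 0.043, 0.0271]
tcp_rot: [0.976, -0.216, -0.0, -0.0]
contact_force: [0.0, -0.2, -0.1]
opening: 1.002
finger_force: 0.0
tool stand [ 27.  110.9] anvil in tool axes [  2.4 114.1]
t 11.2 tcp [539.4  43.   27.1] az -114.9 zdir [-0.001  0.    -1.   ] F [ 0.  -0.2 -0.1] open 1.0
(0.4935, -0.0615, 0.027) [2.400e+00 1.141e+02 1.000e-01]
cup rim 36 stand-axes offset from anvil est. (mm): [3.8 6.8] span [-26. -22.] [ 7. 41.]
knob top 74 [-0.10075702 -3.14915958] [-12.45426112 -12.51355712] [14.43691266 14.02723938]
cup wall 110 stand-axes offset from anvil est. (mm): [5.2 7.2] span [-27. -27.] [11. 34.]
```

```bash
python3 -m crank '[[[2,8,0],0,0],[[2,14,0],0,0],[[2,18,0],0,0],[[2,21,0],0,0],[[2,24,0],0,0],[[2,24.5,0],0,0],[[2,24.5,0],0,0]]'
python3 m3.py; python3 m2.py
```

```text
time: 11.95
eef_pos: [0.531, 0.0195, 0.0273]
tcp_rot: [0.976, -0.217, -0.0, 0.0]
contact_force: [0.5, 0.8, -0.3]
opening: 1.0
finger_force: 0.1
tool stand [22.9 86.2] anvil in tool axes [ 0.3 89.2]
t 11.95 tcp [531.   19.5  27.3] az -115.1 zdir [-0. -0. -1.] F [ 0.5  0.8 -0.3] open 1.0
(0.4935, -0.0615, 0.027) [ 0.3 89.2  0.3]
cup rim 37 stand-axes offset from anvil est. (mm): [ 0.9 -0.6] span [-29. -31.] [ 1. 28.]
knob top 73 [-0.68793889 -3.24289666] [-12.71713972 -12.64179578] [14.47085629 10.015152  ]
cup wall 127 stand-axes offset from anvil est. (mm): [ 3.3 -0.4] span [-30. -33.] [ 9. 28.]
```

```bash
python3 -m crank '[[[0,-10,0],0,0],[[-5,-24,0],0,0],[[-15,-24,-30],0,20],[[-25,-24,-75],0,50],[[-30,-24,-120],0,80],[[-30,-24,-165],0,105],[[-30,-24,-210],0,105],[[-30,-24,-255],0,105],[[-30,-24,-300],0,105],[[-30,-24,-345],0,105]]'
python3 m3.py; python3 m2.py; python3 - <<'E'
from h import *
from scipy.optimize import least_squares
an=np.array([.4935,-.0615]);y=np.radians(-10);Rz=np.array([[np.cos(y),-np.sin(y)],[np.sin(y),np.cos(y)]])
t=cam('top');X=cloud(t).reshape(-1,3);S=(X[:,:2]-an)@Rz*1000
for n,a,b,r in(('rim',.07,.083,29),('knob',.28,.31,11),('anvil+wall',.03,.07,31)):
    k=(np.hypot(*S.T)<45)&(X[:,2]>a)&(X[:,2]<b); q=S[k]
    if k.sum()>3: print(n,k.sum(),q.min(0).round(),q.max(0).round(),least_squares(lambda p:np.hypot(q[:,0]-p[0],q[:,1]-p[1])-r,q.mean(0),loss='soft_l1',f_scale=2).x.round(1))
to((.4935,-.0615,.36))
E
```

```text
time: 13.0
eef_pos: [0.5136, 0.0554, 0.3742]
tcp_rot: [0.976, -0.216, 0.0, -0.0]
contact_force: [0.7, -0.4, 0.4]
opening: 0.589
finger_force: 0.0
tool stand [ -0.5 118.6] anvil in tool axes [ 31.1 114.4]
t 13.0 tcp [513.6  55.4 374.2] az -115.0 zdir [ 0.  0. -1.] F [ 0.7 -0.4  0.4] open 0.59
(0.4935, -0.0615, 0.027) [ 31.1 114.5 347.2]
cup rim 44 stand-axes offset from anvil est. (mm): [ 1.5 -0.8] span [-29. -31.] [ 3. 28.]
knob top 70 [ 0.32384176 -3.28886585] [-12.78354822 -13.47138773] [13.84828082 12.49897285]
cup wall 121 stand-axes offset from anvil est. (mm): [ 2.7 -0.2] span [-29. -32.] [10. 28.]
rim 27 [-21. -28.] [ 27. -13.] [-1.5  1.6]
knob 78 [-15. -10.] [10. 14.] [-1.5  2.1]
anvil+wall 28 [-20. -29.] [ 23. -17.] [-3.4  4. ]
t 13.1 tcp [516.4  55.1 381.2] az -115.0 zdir [ 0.015 -0.001 -1.   ] F [ 0.5 -0.7  0.5] open 0.59
(0.4935, -0.0615, 0.36) [ 28.2 115.5  21. ]
```

The cup and the plunger axis agree to about 1 mm in both cameras. Now the knob.

```bash
python3 -m crank '[[[8,30,0],0,105],[[17,65,0],0,105],[[25,98,0],0,105],[[29,115,0],0,105],[[29,115,10],0,105],[[29,115,30],0,105],[[29,115,60],0,105],[[29,115,85],0,105],[[29,115,102],0,105],[[29,115,102],0,105]]' 30
python3 m3.py; python3 -c "
from h import *
to((.4935,-.0615,.271))"
```

```text
time: 14.1
eef_pos: [0.4898, -0.0603, 0.2657]
tcp_rot: [0.976, -0.216, -0.004, -0.001]
contact_force: [-0.1, 0.7, -0.1]
opening: 0.588
finger_force: 0.0
tool stand [-3.9  0.5] anvil in tool axes [ 3.9 -0.5]
t 14.1 tcp [489.8 -60.3 265.7] az -115.0 zdir [-0.008  0.003 -1.   ] F [-0.1  0.7 -0.1] open 0.59
(0.4935, -0.0615, 0.271) [ 3.9 -0.5 -5.3]
```

```bash
python3 -m crank '[[[2,0,-3],0,105],[[2,0,-3],0,150],[[2,0,-3],0,200],[[2,0,-3],0,255],[[2,0,-3],0,255],[[2,0,-3],0,255]]' 30
python3 m3.py
```

```text
time: 14.7
eef_pos: [0.4957, -0.0604, 0.2753]
tcp_rot: [0.976, -0.217, 0.003, -0.004]
contact_force: [5.7, 7.9, 0.2]
opening: 0.29
finger_force: 30.9
tool stand [2.  1.4] anvil in tool axes [-1.6  1.9]
```

```bash
python3 -m crank '[[[0,-2,0],0,255],[[0,-2,0],0,255],[[0,-2,8],0,255],[[0,-2,20],0,255],[[0,-2,35],0,255],[[0,-2,50],0,255],[[0,-2,65],0,255],[[0,-2,80],0,255],[[0,-2,90],0,255],[[0,-2,90],0,255]]'
python3 m3.py;python3 -c "
from h import *
c=cam('scene');X=cloud(c).reshape(-1,3);to()
an=np.array([.4935,-.0615]);y=np.radians(-10);Rz=np.array([[np.cos(y),-np.sin(y)],[np.sin(y),np.cos(y)]])
S=(X[:,:2]-an)@Rz*1000
k=(abs(S[:,0])<12)&(S[:,1]>-50)&(S[:,1]<-20)&(X[:,2]>.1);print('arm top',np.median(X[k,2]),k.sum())
"
```

```text
time: 15.7
eef_pos: [0.4957, -0.0604, 0.1823]
tcp_rot: [0.976, -0.217, 0.002, -0.002]
contact_force: [8.8, 5.3, -7.7]
opening: 0.292
finger_force: 30.1
tool stand [2.  1.4] anvil in tool axes [-1.5  1.9]
t 15.75 tcp [495.7 -60.4 182.3] az -115.1 zdir [ 0.005  0.003 -1.   ] F [ 7.8  4.1 -7.9] open 0.29
arm top 0.31693922311546635 382
```

```bash
python3 -m crank '[[[2,-2,6],0,255],[[2,-2,15],0,255],[[2,-2,24],0,255],[[2,-2,31],0,255],[[2,-2,35],0,255],[[2,-2,35],0,255],[[2,-2,35],0,255]]'
python3 m3.py
```

```text
time: 16.45
eef_pos: [0.4958, -0.0603, 0.1466]
tcp_rot: [0.976, -0.217, -0.002, 0.0]
contact_force: [-3.7, 0.2, -7.0]
opening: 0.283
finger_force: 30.2
tool stand [2.  1.5] anvil in tool axes [-1.6  2. ]
```

```bash
python3 -m crank '[[[0,0,1],0,255],[[0,0,2],0,255],[[0,0,3],0,255],[[0,0,3],0,255]]'
```

```text
time: 16.85
eef_pos: [0.4958, -0.0603, 0.1454]
tcp_rot: [0.976, -0.217, -0.002, 0.0]
contact_force: [-8.1, 2.4, 0.3]
opening: 0.29
finger_force: 30.9
```

```bash
python3 -m crank '[[[0,0,1],0,255],[[0,0,1.5],0,255],[[0,0,2],0,255],[[0,0,2],0,255]]'
```

```text
time: 17.25
eef_pos: [0.4958, -0.0604, 0.1435]
tcp_rot: [0.976, -0.217, -0.002, 0.0]
contact_force: [-7.3, 1.7, 0.7]
opening: 0.286
finger_force: 30.9
```

```bash
python3 -m crank '[[[0,0,1],0,255],[[0,0,1.5],0,255],[[0,0,2],0,255],[[0,0,2],0,255]]'
```

```text
time: 17.65
eef_pos: [0.4958, -0.0603, 0.1415]
tcp_rot: [0.976, -0.217, -0.002, 0.0]
contact_force: [-7.0, 1.9, 1.7]
opening: 0.286
finger_force: 30.9
```

```bash
python3 -m crank '[[[0,0,0.5],0,255],[[0,0,1],0,255],[[0,0,1],0,255]]'
```

```text
time: 17.95
eef_pos: [0.4958, -0.0604, 0.1405]
tcp_rot: [0.976, -0.217, -0.002, 0.0]
contact_force: [-7.4, 0.8, 1.6]
opening: 0.289
finger_force: 30.9
```

```bash
python3 -m crank '[[[0,0,0.5],0,255],[[0,0,1],0,255],[[0,0,1],0,255]]'
```

```text
time: 18.25
eef_pos: [0.4958, -0.0604, 0.1395]
tcp_rot: [0.976, -0.217, -0.002, 0.0]
contact_force: [-7.7, 2.4, 1.8]
opening: 0.293
finger_force: 30.9
```

```bash
python3 -m crank '[[[0,0,0.5],0,255],[[0,0,1],0,255],[[0,0,1],0,255]]'
```

```text
time: 18.55
eef_pos: [0.4958, -0.0604, 0.1385]
tcp_rot: [0.976, -0.217, -0.002, 0.0]
contact_force: [-7.3, 2.5, 1.0]
opening: 0.286
finger_force: 30.9
```

```bash
python3 -m crank '[[[0,0,0.5],0,255],[[0,0,1],0,255],[[0,0,1],0,255]]'
```

```text
time: 18.85
eef_pos: [0.4958, -0.0604, 0.1382]
tcp_rot: [0.976, -0.217, -0.002, 0.0]
contact_force: [-9.9, 1.3, 4.5]
opening: 0.291
finger_force: 31.2
```

```bash
python3 -m crank '[[[0,0,0.5],0,255],[[0,0,1],0,255],[[0,0,1],0,255]]'
```

```text
time: 19.15
eef_pos: [0.4958, -0.0604, 0.1382]
tcp_rot: [0.976, -0.217, -0.002, 0.0]
contact_force: [-12.2, 2.3, 8.3]
opening: 0.289
finger_force: 31.7
```

Contact at TCP z 0.138, as predicted. I'll ease the load, release the knob and lift off.

```bash
python3 -m crank '[[[-1,0,-0.5],0,255],[[-2,0,-1],0,255],[[-2,0,-1],0,255]]'; python3 -m crank '[[[0,0,0],0,230],[[0,0,0],0,190],[[0,0,0],0,150],[[0,0,0],0,105],[[0,0,0],0,105]]'
python3 -m crank '[[[0,0,-20],0,105],[[0,0,-60],0,150],[[0,0,-105],0,200],[[0,0,-150],0,255],[[0,0,-190],0,255],[[0,0,-190],0,255]]'
cat > m4.py <<'E'
from h import *
an=np.array([.4935,-.0615]);y=np.radians(-10);Rz=np.array([[np.cos(y),-np.sin(y)],[np.sin(y),np.cos(y)]])
o=an-Rz@[0,.045]
for n in('scene','top'):
    c=cam(n);X=cloud(c).reshape(-1,3);col=c['frame'].reshape(-1,3).max(1)
    S=(X[:,:2]-o)@Rz*1000
    k=(np.hypot(S[:,0],S[:,1]-45)<12)&(X[:,2]<.25)&(X[:,2]>.1);q=X[k,2]
    print(n,'knob top z',np.percentile(q,[50,90]) if k.sum() else None,k.sum())
    k=(S[:,0]<-36)&(S[:,0]>-70)&(S[:,1]<-90)&(S[:,1]>-165)&(X[:,2]>.07)&(X[:,2]<.25)&(col<90)
    if k.sum(): print(' ball pts',k.sum(),'stand',S[k].mean(0).round(1),S[k].min(0).round(),S[k].max(0).round(),'z',X[k,2].min().round(3),X[k,2].max().round(3))
bs=o+Rz@np.array([-.048,-.075]);print('pivot world',bs.round(4))
for th in(0,.1,.3,.6,.9):
    a=np.radians(40)+th;p=o+Rz@np.array([-.048,-.075-.07*np.sin(a)]);print(th,'ball',p.round(4),'z',round(.034+.076+.07*np.cos(a),4))
to()
E
python3 m4.py; python3 m2.py
```

```text
time: 19.45
eef_pos: [0.4958, -0.0603, 0.1382]
tcp_rot: [0.976, -0.217, 0.001, 0.001]
contact_force: [-3.0, -0.3, -0.2]
opening: 0.288
finger_force: 30.9
time: 19.95
eef_pos: [0.4958, -0.0597, 0.1375]
tcp_rot: [0.976, -0.217, 0.001, -0.0]
contact_force: [-0.9, -0.3, -0.3]
opening: 0.589
finger_force: 0.0
time: 20.55
eef_pos: [0.4981, -0.0604, 0.3354]
tcp_rot: [0.976, -0.217, 0.007, 0.001]
contact_force: [0.8, 0.2, -0.0]
opening: -0.001
finger_force: 0.0
scene knob top z [0.15208573 0.16210812] 77
 ball pts 41 stand [ -49.  -122.7] [ -58. -132.] [-38. -97.] z 0.141 0.173
top knob top z None 0
 ball pts 24 stand [ -53.1 -115.4] [ -60. -125.] [-44. -92.] z 0.135 0.176
pivot world [ 0.4254 -0.1713]
0 ball [ 0.4176 -0.2157] z 0.1636
0.1 ball [ 0.4167 -0.2207] z 0.1589
0.3 ball [ 0.4152 -0.2293] z 0.1479
0.6 ball [ 0.4137 -0.2377] z 0.1289
0.9 ball [ 0.4132 -0.2403] z 0.1081
t 20.65 tcp [495.8 -59.7 328.6] az -115.0 zdir [ 0.003 -0.001 -1.   ] F [ 0.4  0.5 -1.2] open 0.0
t 20.65 tcp [495.8 -59.7 328.6] az -115.0 zdir [ 0.003 -0.001 -1.   ] F [ 0.4  0.5 -1.2] open 0.0
(0.4935, -0.0615, 0.027) [ -2.4   2.7 301.6]
cup rim 33 stand-axes offset from anvil est. (mm): [ 1.7 -0.7] span [-29. -30.] [-8. 26.]
  return _methods._mean(a, axis=axis, dtype=dtype,
  ret = um.true_divide(
Traceback (most recent call last):
  File "m2.py", line 14, in <module>
    print('knob top',k.sum(),np.median(S[k],0),S[k].min(0),S[k].max(0))
                                               ~~~~~~~~^^^
ValueError: zero-size array to reduction operation minimum which has no identity
```

The knob top is at z = 0.162, so the tip is at 0.034 and touching. The ball is at stand (-49,-121), z ≈ 0.16. Next: over the ball with the fingers shut.

```bash
cat > m5.py <<'E'
from h import *
y=np.radians(-10);Rz=np.array([[np.cos(y),-np.sin(y)],[np.sin(y),np.cos(y)]]);o=np.array([.4935,-.0615])-Rz@[0,.045]
W=lambda a,b,z:(*np.round(o+Rz@np.array([a,b])/1000,4),z)
to(W(-54,-126,.36),W(-54,-126,.20),W(-54,-126,.178),W(-54,-137,.158),W(-54,-145,.139),W(-54,-148,.117),az=-100)
s=get_state();print('tool stand',((s['eef_pos'][:2]-o)@Rz*1000).round(1))
E
python3 m5.py
```

```text
t 20.7 tcp [495.  -59.5 326.7] az -115.0 zdir [-0.  0. -1.] F [ 0.5 -0.5 -1. ] open -0.0
(np.float64(0.4106), np.float64(-0.2205), 0.36) [ -8.4 181.6 -33.3]
(np.float64(0.4106), np.float64(-0.2205), 0.2) [ -8.3 181.6 126.7]
(np.float64(0.4106), np.float64(-0.2205), 0.178) [ -8.3 181.6 148.7]
(np.float64(0.4087), np.float64(-0.2314), 0.158) [ -5.4 192.3 168.7]
(np.float64(0.4073), np.float64(-0.2392), 0.139) [ -3.4 200.  187.6]
(np.float64(0.4068), np.float64(-0.2422), 0.117) [ -2.6 202.9 209.6]
turn -15.0
tool stand [ 1.2 47.2]
```

```bash
python3 -m crank '[[[0,8,-33],0,255],[[-2,40,-33],-4,255],[[-4,80,-33],-9,255],[[-6,120,-33],-15,255],[[-8,155,-33],-15,255],[[-8,182,-33],-15,255],[[-8,182,-10],-15,255],[[-8,182,35],-15,255],[[-8,182,80],-15,255],[[-8,182,110],-15,255]]'
python3 -m crank '[[[0,0,0],0,255],[[0,0,0],0,255],[[0,0,0],0,255]]'
python3 m5.py; python3 m4.py
```

```text
time: 21.7
eef_pos: [0.4085, -0.2193, 0.2113]
tcp_rot: [0.996, -0.088, -0.003, -0.002]
contact_force: [-0.0, 0.6, -0.0]
opening: -0.006
finger_force: 0.0
time: 22.0
eef_pos: [0.4117, -0.2219, 0.2191]
tcp_rot: [0.996, -0.088, 0.001, 0.001]
contact_force: [0.8, -0.6, -0.8]
opening: 0.003
finger_force: 0.0
t 22.0 tcp [ 411.7 -221.9  219.1] az -100.0 zdir [ 0.002 -0.002 -1.   ] F [ 0.8 -0.6 -0.8] open 0.0
(np.float64(0.4106), np.float64(-0.2205), 0.36) [  -1.    -0.9 -140.9]
(np.float64(0.4106), np.float64(-0.2205), 0.2) [-1.4 -1.2 19.1]
(np.float64(0.4106), np.float64(-0.2205), 0.178) [-1.4 -1.2 41.1]
(np.float64(0.4087), np.float64(-0.2314), 0.158) [-1.5  9.8 61.2]
(np.float64(0.4073), np.float64(-0.2392), 0.139) [-1.5 17.7 80.2]
(np.float64(0.4068), np.float64(-0.2422), 0.117) [ -1.6  20.7 102.2]
turn -0.0
tool stand [ -52.7 -127.1]
scene knob top z None 0
 ball pts 56 stand [ -51.3 -126.1] [ -63. -142.] [-38. -96.] z 0.14 0.249
top knob top z [0.16093272 0.16332063] 23
pivot world [ 0.4254 -0.1713]
0 ball [ 0.4176 -0.2157] z 0.1636
0.1 ball [ 0.4167 -0.2207] z 0.1589
0.3 ball [ 0.4152 -0.2293] z 0.1479
0.6 ball [ 0.4137 -0.2377] z 0.1289
0.9 ball [ 0.4132 -0.2403] z 0.1081
t 22.1 tcp [ 411.8 -222.   219.6] az -100.0 zdir [ 0.003 -0.003 -1.   ] F [-0.2 -0.2 -0.9] open -0.0
```

```bash
python3 -m crank '[[[-1,0,20],0,255],[[-1,0,34],0,255],[[-1,0,42],0,255],[[-1,2,48],0,255],[[-1,6,54],0,255],[[-1,10,60],0,255],[[-1,13,66],0,255],[[-1,15,72],0,255],[[-1,17,78],0,255],[[-1,17,78],0,255]]'
python3 -m crank '[[[0,1,5],0,255],[[0,2,10],0,255],[[0,3,15],0,255],[[0,3,19],0,255],[[0,3,22],0,255],[[0,3,22],0,255]]'
```

```text
time: 23.1
eef_pos: [0.4066, -0.2427, 0.1417]
tcp_rot: [0.996, -0.087, -0.0, 0.006]
contact_force: [-5.6, -7.4, 6.5]
opening: -0.001
finger_force: 4.7
time: 23.7
eef_pos: [0.4058, -0.248, 0.1202]
tcp_rot: [0.996, -0.086, -0.0, 0.009]
contact_force: [-10.7, -16.9, 3.1]
opening: 0.002
finger_force: 7.2
```

```bash
python3 m5.py; python3 - <<'E'
from h import *
y=np.radians(-10);Rz=np.array([[np.cos(y),-np.sin(y)],[np.sin(y),np.cos(y)]]);o=np.array([.4935,-.0615])-Rz@[0,.045]
for n in('scene','top'):
    c=cam(n);X=cloud(c).reshape(-1,3);S=(X[:,:2]-o)@Rz*1000;col=c['frame'].reshape(-1,3).max(1)
    k=(S[:,0]<-30)&(S[:,0]>-80)&(S[:,1]<-70)&(S[:,1]>-185)&(X[:,2]>.07)&(X[:,2]<.16)
    print(n,sorted([(int(X[i,2]*1000),int(S[i,0]),int(S[i,1]),int(col[i])) for i in np.where(k)[0]])[::2])
E
```

```text
t 23.7 tcp [ 405.8 -248.   120.2] az -99.8 zdir [-0.002 -0.017 -1.   ] F [-10.7 -16.9   3.1] open 0.0
(np.float64(0.4106), np.float64(-0.2205), 0.36) [   0.3  -23.8 -240.2]
(np.float64(0.4106), np.float64(-0.2205), 0.2) [  0.1 -26.5 -80.2]
(np.float64(0.4106), np.float64(-0.2205), 0.178) [  0.1 -26.9 -58.3]
(np.float64(0.4087), np.float64(-0.2314), 0.158) [  0.  -16.2 -38.1]
(np.float64(0.4073), np.float64(-0.2392), 0.139) [ -0.   -8.6 -18.9]
(np.float64(0.4068), np.float64(-0.2422), 0.117) [-0.1 -5.9  3.1]
turn 0.2
tool stand [ -53.9 -153.9]
scene [(121, -59, -161, 83), (124, -62, -162, 107), (130, -58, -167, 66), (132, -62, -161, 90), (139, -64, -158, 80), (158, -64, -163, 55)]
top [(122, -63, -157, 127), (127, -66, -150, 106), (130, -60, -163, 80), (131, -64, -159, 135), (131, -60, -166, 143), (136, -67, -155, 88), (138, -65, -158, 82), (141, -62, -151, 54), (143, -60, -164, 89), (147, -59, -166, 118), (149, -68, -152, 53), (150, -65, -159, 62), (153, -63, -159, 46), (158, -62, -155, 85)]
```

```bash
python3 -m crank '[[[0,8,0],0,255],[[0,18,0],0,255],[[0,25,-15],0,255],[[0,28,-55],0,255],[[0,28,-90],0,255],[[0,28,-90],0,255]]'
cat > m6.py <<'E'
from h import *
y=np.radians(-10);Rz=np.array([[np.cos(y),-np.sin(y)],[np.sin(y),np.cos(y)]]);o=np.array([.4935,-.0615])-Rz@[0,.045]
for n in('scene','top'):
    c=cam(n);X=cloud(c).reshape(-1,3);S=(X[:,:2]-o)@Rz*1000;col=c['frame'].reshape(-1,3).max(1)
    k=(S[:,0]<-30)&(S[:,0]>-70)&(S[:,1]<-70)&(S[:,1]>-165)&(X[:,2]>.06)&(X[:,2]<.19)
    print(n,sorted([(int(X[i,2]*1000),int(S[i,0]),int(S[i,1]),int(col[i])) for i in np.where(k)[0]])[::2])
    k=(np.hypot(S[:,0],S[:,1]-45)<12)&(X[:,2]<.2)&(X[:,2]>.1)
    if k.sum(): print('knob top',np.percentile(X[k,2],90))
E
python3 m6.py;python3 m5.py
```

```text
time: 24.4
eef_pos: [0.4039, -0.2707, 0.213]
tcp_rot: [0.996, -0.088, 0.004, 0.003]
contact_force: [0.2, 1.1, 0.6]
opening: 0.0
finger_force: 0.0
scene [(109, -51, -150, 47), (110, -46, -152, 70), (112, -47, -126, 158), (113, -45, -151, 49), (114, -56, -148, 47), (114, -47, -124, 137), (115, -49, -154, 50), (116, -45, -129, 191), (116, -42, -150, 55), (117, -57, -143, 72), (117, -50, -148, 51), (117, -46, -133, 165), (117, -42, -138, 77), (118, -55, -144, 50), (118, -48, -150, 52), (119, -53, -149, 49), (120, -57, -142, 78), (120, -54, -139, 56), (120, -43, -143, 57), (121, -49, -144, 60), (122, -48, -142, 60), (123, -51, -142, 53), (123, -44, -148, 53), (124, -48, -151, 56), (124, -45, -141, 84)]
top []
knob top 0.16376134161297878
t 24.5 tcp [ 401.8 -268.5  207.8] az -100.0 zdir [ 0.001 -0.001 -1.   ] F [-1.  -0.1 -0.2] open -0.0
(np.float64(0.4106), np.float64(-0.2205), 0.36) [   0.5  -48.8 -152.2]
(np.float64(0.4106), np.float64(-0.2205), 0.2) [  0.3 -48.8   7.8]
(np.float64(0.4106), np.float64(-0.2205), 0.178) [  0.2 -48.9  29.8]
(np.float64(0.4087), np.float64(-0.2314), 0.158) [  0.2 -37.8  49.8]
(np.float64(0.4073), np.float64(-0.2392), 0.139) [  0.2 -29.9  68.8]
(np.float64(0.4068), np.float64(-0.2422), 0.117) [  0.2 -26.8  90.8]
turn -0.0
tool stand [ -54.4 -174.8]
```

The ball is at stand y ≈ -145 with its top at about 0.122, so it is nearly at the stop (top ≈ 0.118). I'll press once more straight down over it to be sure.

```bash
python3 -m crank '[[[3,-15,0],0,255],[[3,-29,0],0,255],[[3,-29,30],0,255],[[3,-29,60],0,255],[[3,-29,76],0,255],[[3,-29,80],0,255],[[3,-29,84],0,255],[[3,-29,86],0,255],[[3,-29,86],0,255]]'; python3 m5.py | tail -1
```

```text
time: 25.4
eef_pos: [0.41, -0.2404, 0.1221]
tcp_rot: [0.996, -0.087, 0.001, 0.0]
contact_force: [-1.0, -0.7, 0.5]
opening: 0.001
finger_force: 0.0
tool stand [ -51.1 -145.7]
```

```bash
python3 -m crank '[[[0,0,1],0,255],[[0,0,2],0,255],[[0,0,2],0,255]]'
```

```text
time: 25.7
eef_pos: [0.4101, -0.2409, 0.1202]
tcp_rot: [0.996, -0.088, 0.001, 0.001]
contact_force: [0.4, 1.5, 3.6]
opening: 0.001
finger_force: 1.8
```

```bash
python3 -m crank '[[[0,0,1],0,255],[[0,0,2],0,255],[[0,0,2],0,255]]'; python3 m5.py | tail -1
```

```text
time: 26.0
eef_pos: [0.4099, -0.241, 0.1177]
tcp_rot: [0.996, -0.088, 0.001, 0.001]
contact_force: [0.2, -2.5, 4.3]
opening: 0.003
finger_force: 1.8
tool stand [ -51.1 -146.3]
```

Still moving under 4 N, so I'll keep pressing until the stop.

```bash
python3 -m crank '[[[0,0,1],0,255],[[0,0,2],0,255],[[0,0,2],0,255]]'
```

```text
time: 26.3
eef_pos: [0.4102, -0.2412, 0.117]
tcp_rot: [0.996, -0.087, 0.001, 0.001]
contact_force: [-2.4, 0.3, 10.1]
opening: 0.001
finger_force: 5.1
```

```bash
python3 -m crank '[[[0,0,1],0,255],[[0,0,2],0,255],[[0,0,2],0,255]]'
```

```text
time: 26.6
eef_pos: [0.4104, -0.2414, 0.1165]
tcp_rot: [0.996, -0.087, 0.0, 0.001]
contact_force: [-4.1, 1.5, 17.8]
opening: 0.001
finger_force: 8.7
```

```bash
python3 -m crank '[[[0,0,1],0,255],[[0,0,2],0,255],[[0,0,2],0,255]]'
```

```text
time: 26.9
eef_pos: [0.4106, -0.2415, 0.116]
tcp_rot: [0.996, -0.087, 0.0, 0.001]
contact_force: [-6.0, 3.7, 24.1]
opening: 0.002
finger_force: 12.3
```

The force is rising steeply with no more travel, so the lever is on its stop. I'll back off straight up and check.

```bash
python3 -m crank '[[[0,0,-5],0,255],[[0,0,-30],0,255],[[0,15,-75],0,255],[[0,50,-120],0,255],[[0,90,-150],0,255],[[0,120,-150],0,255],[[0,120,-150],0,255],[[0,120,-150],0,255]]'
python3 m6.py; python3 - <<'E'
from h import *
y=np.radians(-10);Rz=np.array([[np.cos(y),-np.sin(y)],[np.sin(y),np.cos(y)]])
from scipy.optimize import least_squares
for n in('scene','top'):
    X=cloud(cam(n)).reshape(-1,3);S=(X[:,:2]-[.4935,-.0615])@Rz*1000
    for m,a,b,r in(('rim',.07,.083,29),('knob',.145,.168,11)):
        k=(np.hypot(*S.T)<40)&(X[:,2]>a)&(X[:,2]<b)&((np.hypot(*S.T)<18)|(m=='rim')); q=S[k]
        if k.sum()>3: print(n,m,k.sum(),q.min(0).round(),q.max(0).round(),'zmed,max',np.median(X[k,2]).round(4),X[k,2].max().round(4),least_squares(lambda p:np.hypot(q[:,0]-p[0],q[:,1]-p[1])-r,q.mean(0),loss='soft_l1',f_scale=2).x.round(1))
# bystanders: change of depth vs the start, by scene camera
P0=np.load('scene0.npy');P1=cloud(cam('scene'))
d=np.abs(P1[...,2]-P0[...,2]);m=(d>.012)&(P0[...,2]<.2)&(P0[...,2]>-.02)&(P1[...,2]<.2)
nl,lab,st,ce=cv2.connectedComponentsWithStats(m.astype(np.uint8))
for i in range(1,nl):
    if st[i,4]>25: print('changed',st[i].tolist(),np.nanmedian(P0[lab==i],0).round(3),np.nanmedian(P1[lab==i],0).round(3))
to()
E
```

```text
time: 27.7
eef_pos: [0.3877, -0.358, 0.2596]
tcp_rot: [0.996, -0.088, -0.001, -0.002]
contact_force: [0.7, 0.8, -0.1]
opening: 0.0
finger_force: 0.0
scene [(104, -45, -149, 47), (106, -46, -153, 68), (107, -52, -151, 43), (108, -54, -151, 52), (108, -41, -123, 151), (109, -57, -141, 69), (109, -45, -128, 183), (110, -47, -125, 140), (110, -42, -119, 129), (111, -44, -126, 185), (111, -43, -130, 174), (112, -50, -136, 71), (112, -46, -133, 156), (112, -45, -150, 49), (113, -53, -148, 46), (113, -48, -130, 133), (113, -44, -134, 151), (114, -54, -139, 58), (114, -51, -139, 52), (114, -45, -148, 50), (114, -41, -146, 50), (115, -55, -142, 49), (115, -42, -150, 49), (116, -49, -145, 60), (117, -50, -148, 54), (117, -43, -144, 52), (119, -45, -142, 83)]
top []
knob top 0.16472081552001888
top knob 56 [-15. -11.] [11. 15.] zmed,max 0.1607 0.1673 [-2.   3.6]
changed [303, 291, 8, 13, 56] [ 0.436 -0.186  0.022] [ 0.415 -0.24   0.113]
t 27.95 tcp [ 388.6 -357.   260.3] az -100.0 zdir [-0.001  0.002 -1.   ] F [-0.2  0.4  0.5] open 0.0
```

```bash
python3 -c "
from h import *
to((.26,-.58,.30))"
python3 -m crank '[[[-10,35,-10],0,255],[[-25,80,-20],0,255],[[-40,120,-30],0,255],[[-55,165,-40],0,255],[[-70,205,-40],0,255],[[-85,240,-40],0,255],[[-85,240,-40],0,255],[[-85,240,-40],0,255]]'
cat > m7.py <<'E'
from h import *
from scipy.optimize import least_squares
y=np.radians(-10);Rz=np.array([[np.cos(y),-np.sin(y)],[np.sin(y),np.cos(y)]])
P0=np.load('scene0.npy');t=cam('scene');P1=cloud(t);X=P1.reshape(-1,3);S=(X[:,:2]-[.4935,-.0615])@Rz*1000
for m,a,b,r in(('rim',.07,.083,29),('knob',.145,.168,11)):
    k=(np.hypot(*S.T)<40)&(X[:,2]>a)&(X[:,2]<b)&((np.hypot(*S.T)<18)|(m=='rim')); q=S[k]
    if k.sum()>3: print(m,k.sum(),q.min(0).round(),q.max(0).round(),'z',np.median(X[k,2]).round(4),X[k,2].max().round(4),least_squares(lambda p:np.hypot(q[:,0]-p[0],q[:,1]-p[1])-r,q.mean(0),loss='soft_l1',f_scale=2).x.round(1))
d=np.abs(P1[...,2]-P0[...,2]);m=(d>.012)&(P0[...,2]<.25)&(P0[...,2]>-.02)&(P1[...,2]<.25)
nl,lab,st,ce=cv2.connectedComponentsWithStats(m.astype(np.uint8))
for i in range(1,nl):
    if st[i,4]>15: print('changed',st[i].tolist(),np.nanmedian(P0[lab==i],0).round(3),np.nanmedian(P1[lab==i],0).round(3))
print('occluded by arm',(P1[150:340,230:420,2]>.34).sum(),(P0[150:340,230:420,2]>.34).sum())
to()
E
python3 m7.py
```

```text
t 27.95 tcp [ 388.6 -357.   260.3] az -100.0 zdir [-0.001  0.002 -1.   ] F [-0.2  0.4  0.5] open 0.0
(0.26, -0.58, 0.3) [-88.1 241.8 -40. ]
time: 28.75
eef_pos: [0.2629, -0.5795, 0.3004]
tcp_rot: [0.996, -0.088, -0.0, -0.001]
contact_force: [-0.4, 0.2, -0.7]
opening: 0.0
finger_force: 0.0
rim 36 [-29. -29.] [-8. 26.] z 0.0758 0.0801 [ 1.7 -1.1]
knob 66 [-12. -14.] [15. 12.] z 0.1592 0.1646 [ 1.2 -0.3]
changed [264, 202, 18, 20, 253] [0.481 0.181 0.034] [ 0.489  0.217 -0.001]
changed [297, 227, 29, 76, 731] [ 0.478 -0.136  0.026] [ 0.47  -0.181  0.12 ]
changed [96, 294, 23, 9, 52] [-0.07  -0.052  0.204] [-0.057 -0.065  0.216]
occluded by arm 9201 4943
t 28.8 tcp [ 263.5 -579.   300.7] az -100.0 zdir [ 0.     0.002 -1.   ] F [ 0.6 -0.3  0.1] open -0.0
```

```bash
python3 -c "
from plant import ctrl
print(ctrl.sign_off())"
```

```text
the job is handed in; nothing more can be done
None
```

Job handed in at about 29 s: the cup stands within about 1–2 mm of the plunger axis, the plunger was lowered until it touched the cup floor, the clamp lever is on its end stop, and the last depth comparison showed only the cup and stand changed (the arm hid part of that view).

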